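Uncap a ring on its soldering carriage and slide it home under the fume hood

ROBOT

A 7-joint arm with a two-finger parallel gripper is mounted at the origin on the work surface. World frame = base frame: x ahead of the robot, y to its left, z up, the work surface at z = 0. Lengths are in m, angles in rad, forces in N, time in s.
With the tool pointing down it reaches from about 0.425 to 0.925 m from the base axis. Payload 6.8 kg.
Tool frame: the origin (TCP) lies where the fingers leave the gripper's body, on its centre line; the fingertips stand 73 mm ahead of it and the grasp point (between the pads) lies 54 mm ahead of it; z points along the fingers, y is the line along which they close (so a half turn about z gives the same grasp; the last joint's range is limited). The gripper opens to 85 mm and grips with 20 to 120 N. Pads are 22 mm wide; open, the fingers measure 114 mm over their backs; the gripper's body (76 mm by 85 mm) begins 54 mm behind the grasp point. The pads swing forward as they close: fully open they stand 13 mm farther back than shut.
Start: joints at [1.198, 0.477, 0.022, 1.555, -0.011, 1.109, -0.083], TCP at [0.177, -0.651, 0.304] pointing down, gripper open.
Joint ranges: [-2.96, 2.96], [-0.34, 2.1], [-1.41, 1.46], [0.24, 2.44], [-1.37, 4.51], [0.17, 1.92], [-2.96, 2.96]. Speed limits (rad/s): [2.39, 2.39, 3.14, 3.14, 3.14, 3.14, 3.14].

INTERFACE

Orientations are given as a unit quaternion [x, y, z, w].
In Python, from station import robot, imaging, silhouettes gives the robot as it stands. The module is installed in compiled form; this text tells all that it offers.
- The arm moves only by the shell command python3 -m inch 'ROWS' [OPENING] [FORCE]. ROWS is JSON, a list of rows, each an object of numbers: "tx", "ty", "tz": the shift along the tool's x, y, z each as a share of 0.05 m, from -1 to 1; "wx", "wy", "wz": the turn, a rotation vector about the tool's x, y, z each as a share of 0.1 rad, from -1 to 1. A call has 1 to 8 rows; each row shifts and turns the commanded pose from where the row before left it, along the tool's axes as they then stand; what a row does not reach is not made up. A row lasts 1/8 s, in which the tool goes at most 62.5 mm and 10.7 degrees, less where a joint would pass 70% of its speed; a pose out of reach is approached as far as the arm can. A call with a number of a shift or a turn outside -1 to 1 is refused whole. A call with a gripper value outside its range is refused whole. OPENING is the opening, from -1 (shut) to 1 (fully open), set as the call begins (- or left out, the last holds). The fingers move at their own pace and stop on an object; FORCE is the grip in N (left out, the last holds). Time passes only in rows, so rows that do not move let the fingers close. It gives the time, the measured TCP pose, the force, the opening and the grip force at its end, in the units of the state.
- robot.get_state(): the state, without advancing time (a new reading comes with each control period).
- imaging.capture(name): name is "side" or "top" or "wrist"; returns a dict with "image" (400x640x3 uint8, red, green, blue), "fx", "fy", "cx", "cy" (pixels), "dist" ([k1, k2, p1, p2, k3] as OpenCV has them; the pictures are not rectified), "R" (3x3) and "t" (3): a world point X has camera coordinates R X + t. Camera axes: x right, y down, z forward; pixel columns grow to the right and rows downward; lengths in m; the calibration is good to about 2 mm. A picture is of the moment at which its call begins. There is no depth.
- robot.close_job(): hands the job in; it is judged then, once.
Trained networks look in a picture, given as the dict that the camera call returned (one of the last four; its "shot" number tells which), for a name from the list of things; names that differ only in an ending like _2 or _b are one class to them, and where a whole thing is asked for, a point or a joint stands for the part that bears it (a point fixed in the world has none). Each returns a list of dicts, best first, with "score" (0 to 1); they miss things now and then, are a little off and sometimes report something else, mostly with a low value. They report only what shows in the picture. A call takes as long as a camera call. They do not tell look-alikes from the thing itself.
- silhouettes(picture, query): "region" (400x640 bool, what is visible of it) and "extent" ([centre column, centre row, width, height] in pixels, round what is visible of it).
The state is a dict: "clock": time; "joint_pos": joint angles; "joint_velocities": joint speeds; "tau": joint torques, N m; "tcp_pos": TCP position; "eef_rot": TCP orientation; "force": force on the tool from outside, world axes, zero at the start; "wrist_torque": the same for the moment, N m; "gripper_width": finger opening in m; "grasp_force": force on a finger pad.
Only numpy, scipy, OpenCV 4.12 (cv2) and the standard library are available. Lean on these libraries where they do the work, as an engineer would, in place of code of your own. Each camera call takes 0.05 s, during which the arm holds its last target. There are 200 camera calls.

TASK

The soldering carriage, with a ring on it under a loose dust cap, is parked with its tail under the roof of the parking bay: lift the cap off and stand it upright in the middle of the empty round dish. Draw the carriage out level, set it down in front of the fume hood, nose towards it and in line with its lane, and let go; then take it again at its tail post and slide it between the rails and under the clear shield until it is fully home against the stop. Do not touch the ring with the gripper, and leave the tin, the spool and the spare charcoal block where they are.

Things in the scene. Friction and masses are not known exactly. Their poses are not given: they have to be found in the camera images.
- carriage: Loose sledge, 0.4 kg: aluminium plate 180 long (x), 54 wide (y), 10 mm thick, a black charcoal block on it, a steel post at its tail. Origin on the underside, middle line, 85 mm from the nose edge, 95 mm from the tail edge; x to the nose, z up. On the block, at x = +50 mm, a white pedestal 28 dia., top at z = 40 mm, bears the ring (its top at z = 60 mm).
- ring: Gold-coloured finger ring, 20 mm outer dia., standing upright on the carriage's pedestal and fixed to it, hidden under the cap at the start. Origin at its foot, 50 mm ahead of the carriage's origin and 40 mm above its underside. The gripper must not touch it.
- tail_post (a point): Centre of the top of the carriage's tail post: a steel post 18 (along the carriage's x) by 14 (along its y) mm, from z = 10 to z = 50 mm, 80 mm behind the carriage's origin. Under the bay's roof at the start.
- block_grip (a point): Point on the carriage's middle line at the top of its black block, 32 mm above its underside, straight above its origin and near the centre of mass: pinch the block here across its sides to carry the carriage. The block is 46 wide (carriage's y), from x = -30 to +80 mm, z = 10 to 32 mm; the plate below it is wider, so the fingertips must stay over z = 10 mm.
- shield_edge (a point): Middle of the front edge of the hood's clear shield, on its underside, 75 mm above the bench and 35 mm outside the hood's origin. The shield is 130 wide, 5 mm thick, and reaches from here to the grey body, on two thin posts 118 mm apart, 7 mm behind the edge. When the carriage is home its tail post stands 45 mm outside this edge.
- cap: Loose dust cap, 0.05 kg: upturned aluminium cup, 42 mm outer dia., 40 mm high, wall 3 mm, with a black knob on top (16 mm dia., z = 50 to 62 mm, on a 12 mm neck). Origin at the centre of its open lower rim, z up. It starts standing on the carriage's block, rim 32 mm above the bench, around pedestal and ring, which reach 28 mm up into it; knob top at 94 mm, too tall for the hood.
- dish: Fixed shallow round steel dish for the cap, 66 mm outer dia., 14 mm high, inner floor 4 mm above the bench and 56 mm wide. Origin at the centre of its underside. It may stand in any of three places, the tin and the spool in the others.
- bay: Fixed grey parking bay. Origin on the bench, where the carriage's origin is at the start (within 6 mm); x points the way out (where the nose points). Roof from x = -110 to -45 mm, underside 58, top 63 mm above the bench; side walls under it 76 mm apart; back wall face at x = -100 mm. Draw the carriage 60 mm along x before lifting it over 5 mm.
- hood: Fixed grey fume hood, 130 wide, 200 mm high, with a lane into it. Origin on the bench, where the carriage's origin belongs when fully home; x points the way in. Stop face at x = +85 mm. Guide rails 14 mm high, 62 mm apart, from x = -45 mm inwards, flared out to 100 mm apart at x = -90 mm. The grey body overhangs the lane from x = +30 mm, underside 75 mm.
- tin: Bystander: closed round aluminium tin, 42 mm dia., 45 mm high, loose; origin at the centre of its underside. Leave it alone.
- spool: Bystander: wooden spool, 44 mm dia., 32 mm high, loose; origin at the centre of its underside. Leave it alone.
- charcoal: Bystander: spare charcoal block 40 x 60 x 25 mm, loose; origin at the centre of its underside. Leave it alone.
There are look-alikes about, which are no part of the job. Of the things that look like the carriage, the middle-sized one is meant.

How it is judged:
On the way, in this order (a step that is already met when the one before it is completed fails the run):
1. the cap stands upright in the dish, let go (horizontal distance between cap and dish below 0.01 m and z of cap in the frame of dish between -0.002 and 0.01 m and angle between cap's own z axis and vertical below 0.12 rad and contact force between cap and the fingers below 0.2 N), for 0.2 s.
2. the carriage lies on the bench in front of the hood, roughly in line with its lane and nose towards it, let go (x of carriage in the frame of hood between -0.3 and -0.035 m and y of carriage in the frame of hood between -0.04 and 0.04 m and angle between the x axis of carriage and the x axis of hood, either way round below 0.4 rad and x of tail_post in the frame of hood below -0.09 m and height (world z) of carriage below 0.012 m and linear speed of carriage below 0.02 m/s and contact force between carriage and the fingers below 0.2 N), for 0.2 s.
At the end, for the whole second after the job is handed in: The carriage lies flat on the bench under the hood, nose in, within 7 mm of fully home and 10 mm of the lane's middle, at rest; the cap stands upright (within 7 degrees) on the floor of the dish, within 10 mm of its centre; both released (x of carriage in the frame of hood between -0.007 and 0.007 m and y of carriage in the frame of hood between -0.01 and 0.01 m and x of tail_post in the frame of hood below -0.06 m and height (world z) of carriage below 0.005 m and angle between carriage's own z axis and vertical below 0.06 rad and linear speed of each of carriage, cap below 0.01 m/s and horizontal distance between cap and dish below 0.01 m and z of cap in the frame of dish between -0.002 and 0.01 m and angle between cap's own z axis and vertical below 0.12 rad); the robot touches nothing.
It fails at once if the gripper presses on the ring (over 1 N) (contact force between ring and the fingers above 1 N).
It fails at once if the carriage is tipped more than 23 degrees (angle between carriage's own z axis and vertical above 0.4 rad).
It fails at once if the tin, the spool or the spare charcoal block is moved more than 15 mm (distance of any of tin, spool, charcoal from where it was at the start of the episode above 0.015 m).
It also fails if it takes over 58 s, if anything falls off the work surface, if the arm or the gripper's body presses on something with over 40 N, if the wrist force passes 120 N, or if a joint passes its speed limit or range.

## Working session

There is one attempt and no reset: what is moved stays moved. The work goes in short steps, Python scripts to look and compute and a shell command to move; the robot and the scene stay as the last step left them, time stands still between calls to the robot, and variables do not carry over. Pictures are saved under pics/ and viewed, at most 10 in all, crops included, and the job is handed in when it is done.

```bash
mkdir -p pics; ls; python3 - <<'E'
from station import robot, imaging, silhouettes
import cv2,numpy as np
s=robot.get_state(); print({k:np.round(v,3).tolist() for k,v in s.items()})
for n in ["top","side"]:
    p=imaging.capture(n); cv2.imwrite(f"pics/{n}0.png",p["image"][:,:,::-1])
    print(n,p["fx"],p["fy"],p["cx"],p["cy"],p["dist"],np.round(p["R"],4).tolist(),np.round(p["t"],4).tolist())
    for q in ["carriage","cap","dish","bay","hood","tin","spool","charcoal"]:
        for r in silhouettes(p,q)[:4]: print(q,round(r["score"],2),np.round(r["extent"],1).tolist())
E
```

```text
pics
{'clock': 0.0, 'joint_pos': [1.198, 0.478, 0.022, 1.556, -0.012, 1.109, -0.083], 'joint_velocities': [0.001, 0.0, -0.0, 0.001, 0.001, -0.002, 0.0], 'tau': [0.001, -59.644, 1.609, -28.12, 0.013, 0.009, 0.0], 'tcp_pos': [0.177, -0.651, 0.303], 'eef_rot': [0.991, 0.132, -0.0, -0.001], 'force': [-0.135, -0.04, -1.605], 'wrist_torque': [-0.035, 0.015, -0.042], 'grasp_force': 0.0, 'gripper_width': 0.085}
top 378.32897654555774 378.32897654555774 316.84482415105964 198.7014591797934 [-0.07577201  0.          0.          0.          0.        ] [[0.1171, -0.9931, -0.0037], [-0.9673, -0.1132, -0.227], [0.225, 0.0301, -0.9739]] [0.0628, 0.5087, 0.794]
carriage 0.85 [248.5, 197.5, 61.6, 27.4]
carriage 0.75 [330.7, 277.6, 40.6, 56.3]
carriage 0.57 [229.7, 290.6, 107.4, 64.5]
cap 0.86 [257.1, 196.2, 18.7, 24.1]
dish 0.6 [401.0, 148.6, 23.6, 26.6]
dish 0.31 [291.7, 127.8, 16.2, 17.5]
bay 0.73 [206.2, 196.3, 33.9, 49.6]
hood 0.89 [516.1, 186.4, 244.5, 87.3]
tin 0.86 [350.3, 137.9, 16.8, 21.9]
spool 0.8 [291.5, 129.1, 19.0, 21.1]
charcoal 0.71 [444.6, 143.7, 29.0, 23.8]
side 501.7026768072732 501.7026768072732 321.57075667748967 196.33388457915214 [-0.14601223  0.          0.          0.          0.        ] [[-0.8977, -0.4405, -0.0055], [-0.2866, 0.5935, -0.7521], [0.3346, -0.6736, -0.659]] [0.4879, 0.1079, 1.2481]
carriage 0.88 [381.1, 212.8, 37.1, 32.9]
carriage 0.85 [291.4, 242.7, 36.0, 27.8]
carriage 0.69 [366.0, 282.9, 83.0, 87.5]
cap 0.78 [294.1, 230.0, 19.5, 31.0]
dish 0.78 [298.1, 158.2, 19.6, 16.3]
hood 0.6 [350.8, 102.0, 57.9, 140.7]
tin 0.51 [291.8, 242.4, 33.9, 28.6]
spool 0.53 [241.6, 206.1, 17.8, 23.2]
charcoal 0.75 [307.4, 135.8, 19.4, 21.7]
```

View pics/top0.png

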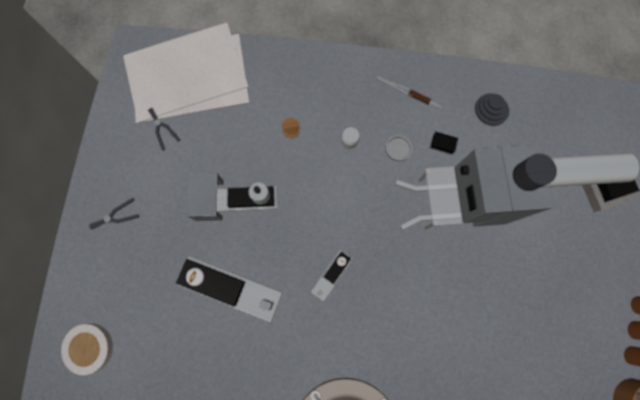

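View pics/side0.png

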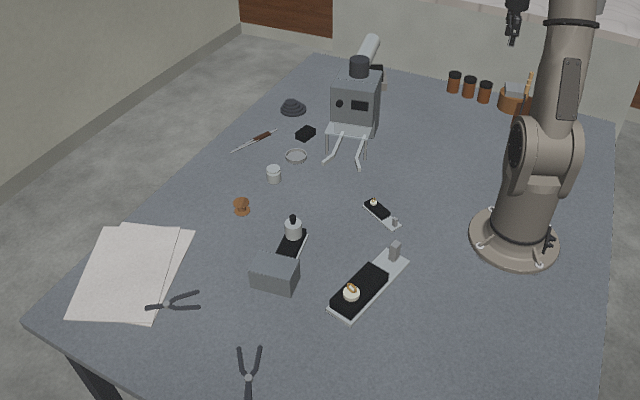

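Carriage look-alikes in the top picture: (248,197) in the bay under the cap, (331,277) small, and (230,290) large. The one in the bay fits because it is middle-sized, capped and has its tail under the roof. Next I'll confirm it in a crop and work out positions.

```bash
cat > h.py <<'E'
import numpy as np,cv2
from scipy.optimize import least_squares
from scipy.spatial.transform import Rotation as Ro
def K(p): return np.array([[p["fx"],0,p["cx"]],[0,p["fy"],p["cy"]],[0,0,1.]])
def ray(p,uv,z):
    "pixels -> world points on plane z"
    n=cv2.undistortPoints(np.array(uv,float).reshape(-1,1,2),K(p),np.array(p["dist"],float)).reshape(-1,2)
    R=np.array(p["R"]);c=-R.T@np.array(p["t"]); d=np.c_[n,np.ones(len(n))]@R
    return c+d*((z-c[2])/d[:,2])[:,None]
def proj(p,X):
    return cv2.projectPoints(np.array(X,float).reshape(-1,1,3),cv2.Rodrigues(np.array(p["R"],float))[0],np.array(p["t"],float),K(p),np.array(p["dist"],float))[0].reshape(-1,2)
def tri(ps,uvs):
    "triangulate one point seen in several pictures"
    f=lambda X:np.concatenate([proj(p,X)[0]-u for p,u in zip(ps,uvs)])
    r=least_squares(f,[0.5,0,0.03]); return r.x,np.abs(r.fun).max()
def crop(p,x0,y0,x1,y1,k): return cv2.resize(p["image"][y0:y1,x0:x1,::-1],None,fx=k,fy=k,interpolation=cv2.INTER_CUBIC)
E
python3 - <<'E'
from h import *
from station import robot, imaging, silhouettes
p=imaging.capture("top")
a=crop(p,180,165,290,230,7); b=crop(p,385,125,485,235,4)
out=np.zeros((600,800,3),np.uint8); 
a=crop(p,180,165,290,225,5); b=crop(p,385,165,495,235,4)
out[:300,:550]=a; out[310:590,:440]=b
s=imaging.capture("side"); c=crop(s,240,205,320,300,3); out[310:595,450:690]=c
cv2.imwrite("pics/c1.png",out)
def g(uv,z): return np.round(ray(p,[uv],z)[0],3).tolist()
print("cam",(-np.array(p["R"]).T@p["t"]).round(3))
print("cap",g((259,190),.09),"dish",g((399,148),.014),"tin",g((350,133),.045),"spool",g((291,127),.03),"charcoal",g((444,143),.025))
print("rail ends",g((398,182),.014),g((404,227),.014))
print("big",g((230,290),.02),"small",g((331,277),.02))
E
```

```text
cam [0.306 0.096 0.889]
cap [0.495, 0.249, 0.09] dish [0.659, -0.063, 0.014] tin [0.671, 0.062, 0.045] spool [0.676, 0.207, 0.03] charcoal [0.681, -0.17, 0.025]
rail ends [0.572, -0.066, 0.014] [0.464, -0.088, 0.014]
big [0.274, 0.293, 0.02] small [0.33, 0.07, 0.02]
```

View pics/c1.png

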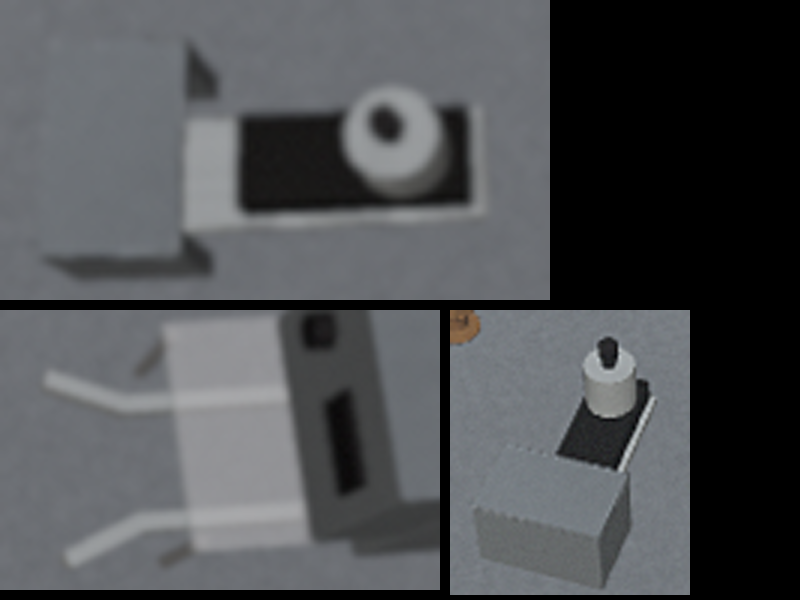

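The crop confirms it: the plate in the bay (180–290, 165–225) carries the cap with its tail under the roof. The big one (230,290) and the small one (331,277) both have bare rings. First I'll rise and turn the tool.

```bash
R='[{"tz":-0.25,"wz":-1},{"tz":-0.25,"wz":-1},{"tz":-0.25,"wz":-1},{"tz":-0.25,"wz":-1},{"tz":-0.25,"wz":-1},{"tz":-0.25,"wz":-1},{"tz":-0.25,"wz":-1},{"tz":-0.25,"wz":-1}]'
python3 -m inch '[{"tz":-0.25,"wz":-1},{"tz":-0.25,"wz":-1},{"tz":-0.25,"wz":-1},{"tz":-0.25,"wz":-1},{"tz":-0.25,"wz":-1},{"tz":-0.25,"wz":-1},{"tz":-0.25,"wz":-1},{"tz":-0.25,"wz":-1}]' 1 40
python3 -m inch '[{"wz":-1},{"wz":-1},{"wz":-1},{"wz":-1},{"wz":-1}]'
python3 - <<'E'
from h import *
from station import robot
s=robot.get_state(); print(np.round(s["joint_pos"],2),np.round(s["tcp_pos"],3)); print(Ro.from_quat(s["eef_rot"]).as_matrix().round(3))
E
```

```text
[ 1.2   0.48  0.02  1.56 -0.01  1.11 -0.08] [ 0.177 -0.651  0.304]
[[ 0.965  0.262  0.   ]
 [ 0.262 -0.965 -0.   ]
 [ 0.     0.    -1.   ]]invalid input
invalid input
```

```bash
python3 -m inch '[{"tx":0,"ty":0,"tz":-0.25,"wx":0,"wy":0,"wz":-1},{"tx":0,"ty":0,"tz":-0.25,"wx":0,"wy":0,"wz":-1},{"tx":0,"ty":0,"tz":-0.25,"wx":0,"wy":0,"wz":-1},{"tx":0,"ty":0,"tz":-0.25,"wx":0,"wy":0,"wz":-1},{"tx":0,"ty":0,"tz":-0.25,"wx":0,"wy":0,"wz":-1},{"tx":0,"ty":0,"tz":-0.25,"wx":0,"wy":0,"wz":-1},{"tx":0,"ty":0,"tz":-0.25,"wx":0,"wy":0,"wz":-1},{"tx":0,"ty":0,"tz":-0.25,"wx":0,"wy":0,"wz":-1}]' 1 40
python3 - <<'E'
from h import *
from station import robot
s=robot.get_state(); print(np.round(s["joint_pos"],2),np.round(s["tcp_pos"],3)); print(Ro.from_quat(s["eef_rot"]).as_matrix().round(3))
E
```

```text
clock: 2.0
tcp_pos: [0.1766, -0.6515, 0.4043]
eef_rot: [0.861, 0.509, -0.0, -0.0]
force: [0.1, 1.0, -0.5]
gripper_width: 0.0855
grasp_force: 0.0
[ 1.31  0.42 -0.13  1.42  0.06  1.31  0.67] [ 0.177 -0.651  0.404]
[[ 0.482  0.876 -0.   ]
 [ 0.876 -0.482 -0.   ]
 [-0.    -0.    -1.   ]]
```

```bash
python3 -m inch '[{"tx":1,"ty":0,"tz":0,"wx":0,"wy":0,"wz":-1},{"tx":1,"ty":0,"tz":0,"wx":0,"wy":0,"wz":-1},{"tx":1,"ty":0,"tz":0,"wx":0,"wy":0,"wz":-1},{"tx":1,"ty":0,"tz":0,"wx":0,"wy":0,"wz":-1},{"tx":1,"ty":0,"tz":0,"wx":0,"wy":0,"wz":-1},{"tx":0.87,"ty":0.63,"tz":0,"wx":0,"wy":0,"wz":0},{"tx":0.87,"ty":0.63,"tz":0,"wx":0,"wy":0,"wz":0},{"tx":0.87,"ty":0.63,"tz":0,"wx":0,"wy":0,"wz":0}]'
python3 -m inch '[{"tx":0.87,"ty":0.63,"tz":0,"wx":0,"wy":0,"wz":0},{"tx":0.87,"ty":0.63,"tz":0,"wx":0,"wy":0,"wz":0},{"tx":0.87,"ty":0.63,"tz":0,"wx":0,"wy":0,"wz":0},{"tx":0.5,"ty":0,"tz":0,"wx":0,"wy":0,"wz":0},{"tx":0,"ty":0,"tz":0,"wx":0,"wy":0,"wz":0}]'
python3 - <<'E'
from h import *
from station import robot,imaging
s=robot.get_state(); print(np.round(s["joint_pos"],2),np.round(s["tcp_pos"],3)); print(Ro.from_quat(s["eef_rot"]).as_matrix().round(3))
p=imaging.capture("wrist"); cv2.imwrite("pics/w1.png",p["image"][:,:,::-1])
np.save("w1.npy",p,allow_pickle=True)
print(-p["R"].T@p["t"],p["R"][2])
E
```

```text
clock: 3.0
tcp_pos: [0.3472, -0.2841, 0.4043]
eef_rot: [0.709, 0.705, -0.0, 0.001]
force: [1.1, 0.1, 0.5]
gripper_width: 0.0851
grasp_force: 0.0
clock: 3.62
tcp_pos: [0.4422, -0.1287, 0.4042]
eef_rot: [0.708, 0.706, 0.0, 0.0]
force: [-0.7, -0.5, -0.1]
gripper_width: 0.0853
grasp_force: 0.0
[ 0.79  0.07 -0.66  1.87  0.05  1.21  0.11] [ 0.442 -0.129  0.404]
[[ 0.002  1.     0.   ]
 [ 1.    -0.002 -0.   ]
 [-0.     0.    -1.   ]]
[ 0.44171728 -0.05692171  0.47381667] [ 1.47805102e-04 -2.80765880e-01 -9.59776275e-01]
```

View pics/w1.png

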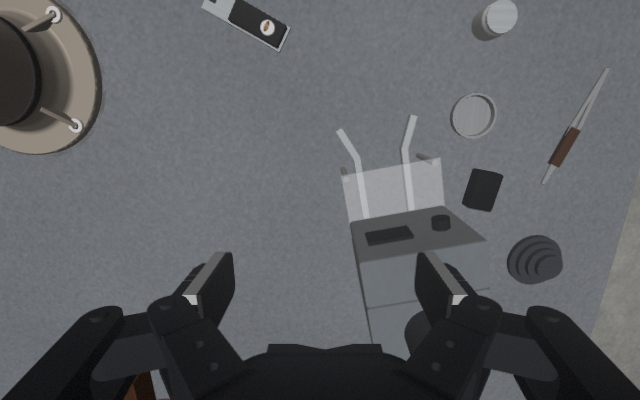

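Wrist view: rails at (340,130)–(365,215) and (413,116)–(410,208), shield around (393,187), dish at (473,115), tin at (500,15) and charcoal at (483,190). Next I'll enlarge the hood.

```bash
python3 - <<'E'
from h import *
p=np.load("w1.npy",allow_pickle=True).item()
cv2.imwrite("pics/c2.png",crop(p,325,95,500,240,4))
E
```

```text
(no output)
```

View pics/c2.png

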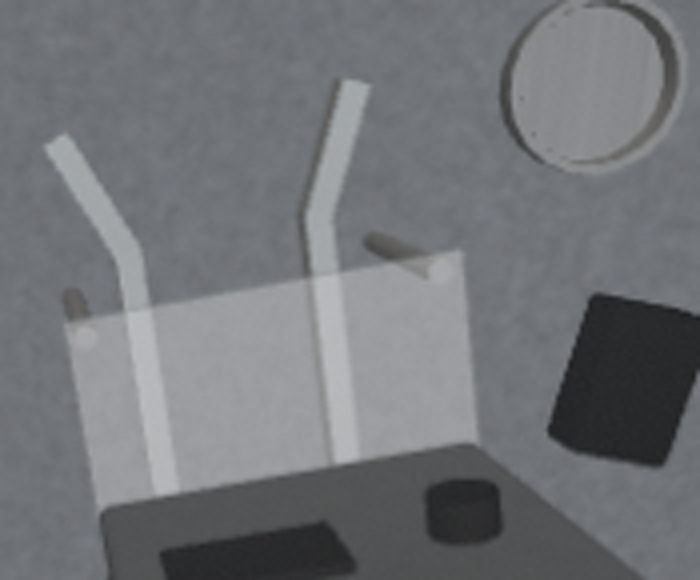

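```bash
python3 -m inch '[{"tx":1,"ty":0.1,"tz":0,"wx":0,"wy":0,"wz":0},{"tx":1,"ty":0.1,"tz":0,"wx":0,"wy":0,"wz":0},{"tx":1,"ty":0.1,"tz":0,"wx":0,"wy":0,"wz":0},{"tx":1,"ty":0.1,"tz":0,"wx":0,"wy":0,"wz":0},{"tx":1,"ty":0.1,"tz":0.2,"wx":0,"wy":0,"wz":0},{"tx":1,"ty":0.1,"tz":0.4,"wx":0,"wy":0,"wz":0},{"tx":0.5,"ty":0.1,"tz":0.4,"wx":0,"wy":0,"wz":0},{"tx":0,"ty":0,"tz":0,"wx":0,"wy":0,"wz":0}]'
cat > hood.py <<'E'
from h import *
H=np.array([[-35,-65,80],[-35,65,80],[-45,-31,14],[-45,31,14],[-90,-50,14],[-90,50,14],[30,-65,200],[30,65,200]])/1000
def place(q,P): c,s=np.cos(q[2]),np.sin(q[2]); return np.c_[P[:,:2]@np.array([[c,s],[-s,c]])+q[:2],P[:,2]]
def fit(p,P,uv,q0):
    r=least_squares(lambda q:(proj(p,place(q,P))-uv).ravel(),q0,loss="soft_l1"); return r.x,r.fun.reshape(-1,2).round(1).tolist()
E
python3 - <<'E'
from hood import *
from station import robot,imaging,silhouettes
p=np.load("w1.npy",allow_pickle=True).item()
uv=np.array([[63,322],[462,250],[143,243],[308,215],[70,133],[343,80],[100,510],[475,445]])/4+[325,95]-.375
print("hood",fit(p,H,uv,[.536,-.165,-1.37]))
print("dish",ray(p,[np.array([593,85])/4+[325,95]-.375],.014))
s=robot.get_state(); print(np.round(s["joint_pos"],2),np.round(s["tcp_pos"],3))
p=imaging.capture("wrist"); np.save("w2.npy",p,allow_pickle=True)
r=silhouettes(p,"carriage"); print([(x["score"],x["extent"]) for x in r])
r=silhouettes(p,"cap"); print([(x["score"],x["extent"]) for x in r])
e=r[0]["extent"]; x,y=int(e[0]),int(e[1]); x0,y0=max(0,x-100),max(0,y-75); print(x0,y0)
cv2.imwrite("pics/c3.png",crop(p,x0,y0,min(640,x0+200),min(400,y0+150),4))
E
```

```text
clock: 4.68
tcp_pos: [0.4789, 0.194, 0.3524]
eef_rot: [0.709, 0.705, -0.001, -0.001]
force: [-0.3, -0.5, -0.2]
gripper_width: 0.0854
grasp_force: 0.0
hood (array([ 0.53075694, -0.15818682, -1.42073089]), [[-1.1, -2.7], [-0.8, 0.4], [-1.6, -1.3], [-1.4, -0.5], [-0.0, -2.4], [0.3, 0.2], [4.5, 38.1], [43.2, 35.6]])
dish [[ 0.6577385  -0.06276519  0.014     ]]
[ 0.26  0.29 -0.91  1.82  0.25  1.15 -0.74] [0.479 0.194 0.352]
[(0.92, [228.2, 250.5, 87.9, 54.3]), (0.87, [166.9, 91.2, 76.1, 178.9]), (0.71, [331.8, 89.5, 60.1, 121.3])]
[(0.85, [342.3, 122.8, 35.8, 39.8])]
242 47
```

View pics/c3.png

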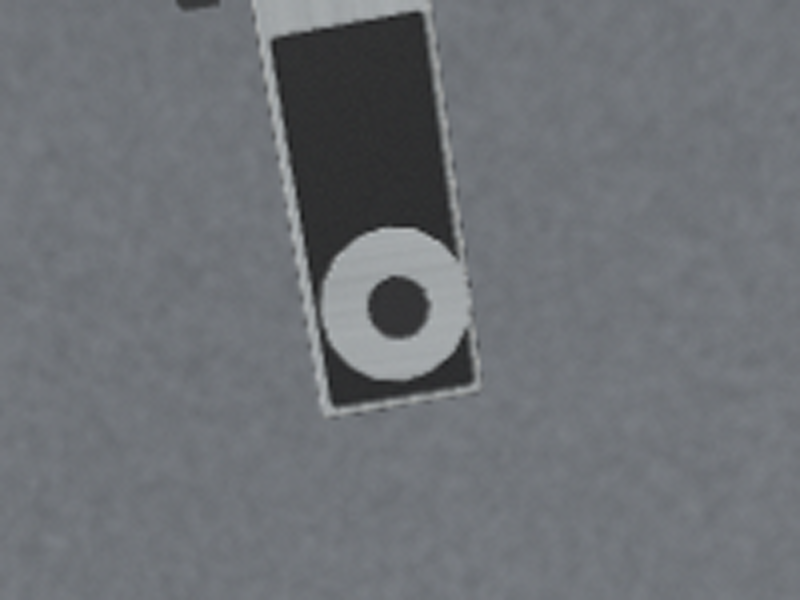

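The crop shows the block corners at (272,40), (425,12), (332,405) and (478,382), and the knob centre at (399,307).

```bash
cat > car.py <<'E'
from hood import *
C=np.array([[-30,-23,32],[-30,23,32],[80,-23,32],[80,23,32],[85,-27,10],[85,27,10]])/1000
def fwd(s): return s["tcp_pos"],Ro.from_quat(s["eef_rot"])
E
python3 - <<'E'
from car import *
p=np.load("w2.npy",allow_pickle=True).item()
f=lambda a:np.array(a)/4+[242,47]-.375
q,r=fit(p,C,f([[272,40],[425,12],[332,405],[478,382],[327,414],[480,388]]),[.49,.3,-1.45]); print("car",q,np.degrees(q[2]),r)
print("cap pred",place(q,np.array([[.05,0,.094]])),"knob",ray(p,[f([399,307])],.094),"captop",ray(p,[f([396,304])],.072))
p=np.load("w1.npy",allow_pickle=True).item()
uv=np.array([[63,322],[462,250],[143,243],[308,215],[70,133],[343,80]])/4+[325,95]-.375
q,r=fit(p,H[:6],uv,[.536,-.165,-1.37]);print("hood",q,np.degrees(q[2]),r)
E
```

```text
car [ 0.48789603  0.30324348 -1.40700741] -80.61558636124165 [[-0.6, -1.4], [0.2, -1.6], [0.2, 0.8], [-0.0, 0.4], [-0.8, 0.8], [1.1, 0.5]]
cap pred [[0.49604891 0.25391265 0.094     ]] knob [[0.49555689 0.25369713 0.094     ]] captop [[0.49584303 0.25369724 0.072     ]]
hood [ 0.53355055 -0.15938462 -1.38915025] -79.59244645453093 [[0.4, -0.1], [0.3, -0.1], [-0.6, 0.3], [-0.6, -0.2], [0.1, -0.2], [0.1, 0.3]]
```

```bash
python3 -m inch '[{"tx":0.6,"ty":0.17,"tz":0.3,"wx":0,"wy":0,"wz":0},{"tx":0.6,"ty":0.17,"tz":0.5,"wx":0,"wy":0,"wz":0},{"tx":0,"ty":0,"tz":0.7,"wx":0,"wy":0,"wz":-0.82},{"tx":0,"ty":0,"tz":0.7,"wx":0,"wy":0,"wz":-0.82},{"tx":0,"ty":0,"tz":0.7,"wx":0,"wy":0,"wz":0},{"tx":0,"ty":0,"tz":0.7,"wx":0,"wy":0,"wz":0},{"tx":0,"ty":0,"tz":0,"wx":0,"wy":0,"wz":0},{"tx":0,"ty":0,"tz":0,"wx":0,"wy":0,"wz":0}]' 1 30
cat > go.py <<'E'
import sys
from h import *
from station import robot
s=robot.get_state(); R=Ro.from_quat(s["eef_rot"]); t=s["tcp_pos"]
print("tcp",np.round(t,4),"yaw",np.degrees(np.arctan2(*R.as_matrix()[[1,0],0])).round(2),"tilt",np.degrees(np.arccos(-R.as_matrix()[2,2])).round(2))
print("q",np.round(s["joint_pos"],2),"F",np.round(s["force"],1),"w",round(s["gripper_width"],4),"g",round(s["grasp_force"],1),"t",s["clock"])
if len(sys.argv)>3: # target x y z [yaw deg]: shift in tool axes (units of 0.05 m) and turn (0.1 rad)
    a=list(map(float,sys.argv[1:])); print("shift",(R.inv().apply(np.array(a[:3])-t)/.05).round(2))
    if len(a)>3:
        c=np.radians(a[3]); G=Ro.from_matrix([[np.cos(c),np.sin(c),0],[np.sin(c),-np.cos(c),0],[0,0,-1]]); print("turn",((R.inv()*G).as_rotvec()/.1).round(2))
E
python3 go.py .4958 .2537 .117 99.4
```

```text
clock: 5.82
tcp_pos: [0.4974, 0.2537, 0.1756]
eef_rot: [0.65, 0.76, 0.001, 0.001]
force: [-0.4, -0.0, 0.8]
gripper_width: 0.0858
grasp_force: 0.0
tcp [0.4974 0.2537 0.1756] yaw 98.96 tilt 0.13
q [ 0.04  0.58 -0.81  1.91  0.54  0.89 -0.89] F [-0.4 -0.   0.8] w 0.0858 g 0.0 t 5.825
shift [ 0.01 -0.04  1.17]
turn [ 0.02 -0.   -0.08]
```

```bash
python3 -m inch '[{"tx":0.01,"ty":-0.04,"tz":0.6,"wx":0,"wy":0,"wz":-0.08},{"tx":0,"ty":0,"tz":0.57,"wx":0,"wy":0,"wz":0},{"tx":0,"ty":0,"tz":0,"wx":0,"wy":0,"wz":0}]' 
python3 -m inch '[{"tx":0,"ty":0,"tz":0,"wx":0,"wy":0,"wz":0},{"tx":0,"ty":0,"tz":0,"wx":0,"wy":0,"wz":0},{"tx":0,"ty":0,"tz":0,"wx":0,"wy":0,"wz":0},{"tx":0,"ty":0,"tz":0,"wx":0,"wy":0,"wz":0},{"tx":0,"ty":0,"tz":0,"wx":0,"wy":0,"wz":0},{"tx":0,"ty":0,"tz":0,"wx":0,"wy":0,"wz":0}]' -1 30; python3 go.py .4958 .2537 .117 99.4
```

```text
clock: 6.2
tcp_pos: [0.4944, 0.2537, 0.1157]
eef_rot: [0.646, 0.763, -0.0, 0.0]
force: [-0.3, 0.1, 0.3]
gripper_width: 0.0854
grasp_force: 0.0
clock: 6.95
tcp_pos: [0.4949, 0.2547, 0.117]
eef_rot: [0.646, 0.763, 0.001, 0.001]
force: [-1.2, -2.4, 7.4]
gripper_width: 0.0414
grasp_force: 29.5
tcp [0.4949 0.2547 0.117 ] yaw 99.51 tilt 0.13
q [-0.01  0.66 -0.75  1.94  0.63  0.79 -0.96] F [-1.2 -2.4  7.4] w 0.0414 g 29.5 t 6.95
shift [-0.02  0.01 -0.  ]
turn [ 0.02 -0.    0.02]
```

```bash
python3 -m inch '[{"tx":0,"ty":0,"tz":-0.3,"wx":0,"wy":0,"wz":0},{"tx":0,"ty":0,"tz":-0.5,"wx":0,"wy":0,"wz":0},{"tx":0,"ty":0,"tz":-0.7,"wx":0,"wy":0,"wz":0},{"tx":0,"ty":0,"tz":-0.5,"wx":0,"wy":0,"wz":0},{"tx":0,"ty":0,"tz":0,"wx":0,"wy":0,"wz":0}]' 
python3 go.py .6577 -.0628 .217 99.5
```

```text
clock: 7.58
tcp_pos: [0.4951, 0.255, 0.2181]
eef_rot: [0.646, 0.763, 0.002, 0.001]
force: [-0.0, -0.8, -0.9]
gripper_width: 0.0415
grasp_force: 30.7
tcp [0.4951 0.255  0.2181] yaw 99.5 tilt 0.26
q [ 0.07  0.52 -0.86  1.88  0.48  0.95 -0.84] F [-0.  -0.8 -0.9] w 0.0415 g 30.7 t 7.575
shift [-6.81  2.16  0.02]
turn [ 0.04 -0.01  0.  ]
```

```bash
python3 -m inch '[{"tx":-0.4,"ty":0.12,"tz":0,"wx":0,"wy":0,"wz":0},{"tx":-0.8,"ty":0.25,"tz":0,"wx":0,"wy":0,"wz":0},{"tx":-0.8,"ty":0.25,"tz":0,"wx":0,"wy":0,"wz":0},{"tx":-0.8,"ty":0.25,"tz":0,"wx":0,"wy":0,"wz":0},{"tx":-0.8,"ty":0.25,"tz":0,"wx":0,"wy":0,"wz":0},{"tx":-0.8,"ty":0.25,"tz":0,"wx":0,"wy":0,"wz":0},{"tx":-0.8,"ty":0.25,"tz":0,"wx":0,"wy":0,"wz":0},{"tx":-0.8,"ty":0.25,"tz":0,"wx":0,"wy":0,"wz":0}]' >/dev/null
python3 -m inch '[{"tx":-0.5,"ty":0.18,"tz":0,"wx":0,"wy":0,"wz":0},{"tx":-0.3,"ty":0.1,"tz":0,"wx":0,"wy":0,"wz":0},{"tx":0,"ty":0,"tz":0,"wx":0,"wy":0,"wz":0},{"tx":0,"ty":0,"tz":0,"wx":0,"wy":0,"wz":0}]' >/dev/null
python3 go.py .6577 -.0628 .217 99.5
python3 - <<'E'
from car import *
from station import imaging,silhouettes
t=imaging.capture("top"); 
for q in ["dish","cap"]:
    print(q,[(round(x["score"],2),np.round(x["extent"],1)) for x in silhouettes(t,q)[:2]])
w=imaging.capture("wrist"); o=np.zeros((480,800,3),np.uint8)
o[:480,:400]=crop(t,370,100,450,196,5); o[:,400:]=cv2.resize(w["image"][120:400,203:437,::-1],(400,480))
cv2.imwrite("pics/c4.png",o)
E
```

```text
tcp [ 0.6558 -0.0615  0.2153] yaw 99.64 tilt 0.06
q [ 0.53  0.66 -0.78  1.63  0.52  1.06 -0.23] F [ 0.1  1.  -0.2] w 0.0415 g 30.7 t 9.075
shift [-0.03  0.03 -0.03]
turn [-0.   -0.01  0.02]
dish [(0.6, array([398.6, 149.2,  24. ,  27.9])), (0.44, array([403.4, 127.1,   9.2,  21. ]))]
cap [(0.55, array([405.2, 129.9,   8. ,  19.3]))]
```

```bash
python3 -m inch '[{"tx":-0.03,"ty":0.04,"tz":0.5,"wx":0,"wy":0,"wz":0},{"tx":0,"ty":0,"tz":0.5,"wx":0,"wy":0,"wz":0},{"tx":0,"ty":0,"tz":0.5,"wx":0,"wy":0,"wz":0},{"tx":0,"ty":0,"tz":0.5,"wx":0,"wy":0,"wz":0},{"tx":0,"ty":0,"tz":0.2,"wx":0,"wy":0,"wz":0},{"tx":0,"ty":0,"tz":0,"wx":0,"wy":0,"wz":0}]' >/dev/null
python3 go.py .658 -.063 .090 99.5
python3 - <<'E'
from car import *
from station import imaging
t=imaging.capture("top");s=imaging.capture("side")
o=np.zeros((480,800,3),np.uint8)
o[:480,:400]=crop(t,370,100,450,196,5); o[:,400:]=crop(s,258,105,338,201,5)
cv2.imwrite("pics/c5.png",o)
E
```

```text
tcp [ 0.6584 -0.0643  0.1046] yaw 99.52 tilt 0.07
q [ 0.48  0.79 -0.7   1.69  0.62  0.9  -0.31] F [-0.6 -0.3 -0.7] w 0.0415 g 30.7 t 10.025
shift [ 0.03 -0.    0.29]
turn [-0.01 -0.    0.  ]
```

View pics/c5.png

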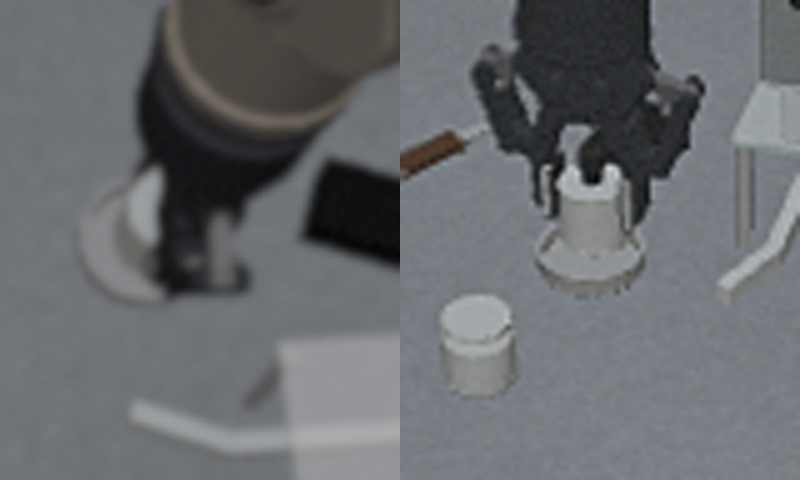

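In the side half of the crop (right) the cap hangs centred over the dish, around (590,235). I'll lower it and release.

```bash
python3 -m inch '[{"tx":0.02,"ty":0,"tz":0.15,"wx":0,"wy":0,"wz":0},{"tx":0,"ty":0,"tz":0.14,"wx":0,"wy":0,"wz":0},{"tx":0,"ty":0,"tz":0,"wx":0,"wy":0,"wz":0}]' | head -4
python3 -m inch '[{"tx":0,"ty":0,"tz":0,"wx":0,"wy":0,"wz":0},{"tx":0,"ty":0,"tz":0,"wx":0,"wy":0,"wz":0},{"tx":0,"ty":0,"tz":0,"wx":0,"wy":0,"wz":0},{"tx":0,"ty":0,"tz":0,"wx":0,"wy":0,"wz":0},{"tx":0,"ty":0,"tz":0,"wx":0,"wy":0,"wz":0}]' 1
python3 -m inch '[{"tx":0,"ty":0,"tz":-0.3,"wx":0,"wy":0,"wz":0},{"tx":0,"ty":0,"tz":-0.6,"wx":0,"wy":0,"wz":0},{"tx":0,"ty":0,"tz":-0.8,"wx":0,"wy":0,"wz":0},{"tx":0,"ty":0,"tz":-0.8,"wx":0,"wy":0,"wz":0},{"tx":0,"ty":0,"tz":0,"wx":0,"wy":0,"wz":0}]' >/dev/null
python3 go.py .488 .3032 .217 99.4
python3 - <<'E'
from car import *
from station import imaging,silhouettes
s=imaging.capture("side"); t=imaging.capture("top")
for p in (s,t):
  for q in ["dish","cap"]:
    print(q,[(round(x["score"],2),np.round(x["extent"],1)) for x in silhouettes(p,q)[:1]])
  print(proj(p,[[.658,-.063,.014],[.658,-.063,.044],[.658,-.063,.066]]).round(1).tolist())
cv2.imwrite("pics/c6.png",crop(s,258,105,338,201,5))
E
```

```text
clock: 10.5
tcp_pos: [0.658, -0.0636, 0.0902]
eef_rot: [0.646, 0.763, -0.0, -0.0]
force: [-0.1, 0.1, -1.1]
clock: 11.12
tcp_pos: [0.6585, -0.0635, 0.091]
eef_rot: [0.646, 0.763, 0.0, 0.0]
force: [0.5, -0.5, 1.0]
gripper_width: 0.0856
grasp_force: 0.0
tcp [ 0.6605 -0.0628  0.2209] yaw 99.51 tilt 0.43
q [ 0.53  0.66 -0.78  1.62  0.52  1.07 -0.23] F [ 0.6  0.3 -0. ] w 0.0858 g 0.0 t 11.75
shift [ 7.79 -2.19  0.05]
turn [0.07 0.01 0.02]
dish []
cap [(0.75, array([296.4, 149.2,  13.6,  26.1]))]
[[296.5, 153.4], [296.1, 145.2], [295.8, 139.1]]
dish [(0.72, array([400.9, 147.1,  27.1,  28. ]))]
cap [(0.86, array([399.6, 148.9,  18.7,  22.4]))]
[[399.1, 148.4], [401.7, 143.9], [403.7, 140.5]]
```

```bash
python3 -m inch '[{"tx":0.4,"ty":-0.12,"tz":-0.2,"wx":0,"wy":0,"wz":0},{"tx":0.8,"ty":-0.25,"tz":-0.3,"wx":0,"wy":0,"wz":0},{"tx":0.8,"ty":-0.25,"tz":-0.3,"wx":0,"wy":0,"wz":0},{"tx":0.8,"ty":-0.25,"tz":-0.3,"wx":0,"wy":0,"wz":0},{"tx":0.8,"ty":-0.25,"tz":-0.3,"wx":0,"wy":0,"wz":0},{"tx":0.8,"ty":-0.25,"tz":-0.3,"wx":0,"wy":0,"wz":0},{"tx":0.8,"ty":-0.4,"tz":-0.3,"wx":0,"wy":0,"wz":0},{"tx":0.5,"ty":-0.4,"tz":0,"wx":0,"wy":0,"wz":0}]' >/dev/null
python3 -m inch '[{"tx":0,"ty":0,"tz":0,"wx":0,"wy":0,"wz":0},{"tx":0,"ty":0,"tz":0,"wx":0,"wy":0,"wz":0}]' >/dev/null
python3 go.py .488 .3032 .18 99.4
cat >> car.py <<'E'
def carfit(p,q0):
    "fit pose from black block top: dark pixels near predicted block, minAreaRect corners"
    uv=proj(p,place(q0,C)); g=cv2.cvtColor(p["image"],cv2.COLOR_RGB2GRAY)
    m=np.zeros(g.shape,np.uint8); b=cv2.minAreaRect(uv[:4].astype(np.float32)); b=(b[0],(b[1][0]+14,b[1][1]+14),b[2])
    cv2.fillPoly(m,[cv2.boxPoints(b).astype(int)],1); d=((g<62)&(m>0)).astype(np.uint8)
    n,l,st,_=cv2.connectedComponentsWithStats(d); k=1+np.argmax(st[1:,4])
    bx=cv2.boxPoints(cv2.minAreaRect(np.argwhere(l==k)[:,::-1].astype(np.float32)))
    c=np.array([bx[np.argmin(((bx-u)**2).sum(1))] for u in uv[:4]]); return fit(p,C[:4],c,q0)
E
python3 - <<'E'
from car import *
from station import imaging
p0=np.load("w2.npy",allow_pickle=True).item(); print(carfit(p0,[.488,.3032,-1.407]))
p=imaging.capture("wrist"); np.save("w3.npy",p,allow_pickle=True); print(carfit(p,[.488,.3032,-1.407]))
cv2.imwrite("pics/w3.png",p["image"][:,:,::-1])
E
```

```text
tcp [0.5041 0.1998 0.316 ] yaw 99.54 tilt 0.04
q [ 0.26  0.39 -0.94  1.81  0.35  1.12 -0.64] F [0.1 0.4 0.4] w 0.0852 g 0.0 t 13.3
shift [2.09 0.03 2.72]
turn [0.   0.01 0.02]
(array([ 0.4857097 ,  0.30380207, -1.4415941 ]), [[-1.3, -1.9], [0.6, -1.5], [0.7, 26.8], [-0.2, 28.1]])
(array([ 0.48712189,  0.30249881, -1.40369014]), [[-0.8, -1.0], [0.8, -1.0], [0.9, 1.5], [-0.9, 1.4]])
```

```bash
python3 -m inch '[{"tx":0.5,"ty":0,"tz":0.4,"wx":0,"wy":0,"wz":0},{"tx":0.8,"ty":0.01,"tz":0.8,"wx":0,"wy":0,"wz":0},{"tx":0.78,"ty":0.01,"tz":0.8,"wx":0,"wy":0,"wz":0},{"tx":0,"ty":0,"tz":0.7,"wx":0,"wy":0,"wz":0},{"tx":0,"ty":0,"tz":0.3,"wx":0,"wy":0,"wz":0},{"tx":0,"ty":0,"tz":0,"wx":0,"wy":0,"wz":0},{"tx":0,"ty":0,"tz":0,"wx":0,"wy":0,"wz":0}]' >/dev/null
python3 go.py .4875 .3028 .088 99.5
```

```text
tcp [0.4892 0.3022 0.1672] yaw 99.42 tilt 0.12
q [-0.05  0.62 -0.82  1.87  0.57  0.9  -0.98] F [0.2 0.2 0.2] w 0.0854 g 0.0 t 14.225
shift [ 0.02 -0.04  1.58]
turn [ 0.02 -0.01 -0.01]
```

```bash
python3 -m inch '[{"tx":0.01,"ty":-0.03,"tz":0.5,"wx":0,"wy":0,"wz":0},{"tx":0,"ty":0,"tz":0.6,"wx":0,"wy":0,"wz":0},{"tx":0,"ty":0,"tz":0.3,"wx":0,"wy":0,"wz":0},{"tx":0,"ty":0,"tz":0.18,"wx":0,"wy":0,"wz":0},{"tx":0,"ty":0,"tz":0,"wx":0,"wy":0,"wz":0}]' >/dev/null
python3 go.py .4875 .3028 .088 99.5
python3 -m inch '[{"tx":0,"ty":0,"tz":0,"wx":0,"wy":0,"wz":0},{"tx":0,"ty":0,"tz":0,"wx":0,"wy":0,"wz":0},{"tx":0,"ty":0,"tz":0,"wx":0,"wy":0,"wz":0},{"tx":0,"ty":0,"tz":0,"wx":0,"wy":0,"wz":0},{"tx":0,"ty":0,"tz":0,"wx":0,"wy":0,"wz":0},{"tx":0,"ty":0,"tz":0,"wx":0,"wy":0,"wz":0}]' -1 70 >/dev/null; python3 go.py .4875 .3028 .088 99.5
```

```text
tcp [0.4868 0.3027 0.0872] yaw 99.5 tilt 0.02
q [-0.12  0.72 -0.73  1.91  0.68  0.77 -1.07] F [0.7 0.3 0.1] w 0.0855 g 0.0 t 14.85
shift [-0.    0.01 -0.02]
turn [ 0. -0. -0.]
tcp [0.4871 0.3031 0.088 ] yaw 99.5 tilt 0.1
q [-0.12  0.72 -0.73  1.91  0.68  0.77 -1.07] F [-0.5 -1.4  4.8] w 0.0443 g 72.7 t 15.6
shift [-0.01  0.01  0.  ]
turn [ 0.02 -0.   -0.  ]
```

```bash
python3 -m inch '[{"tx":0,"ty":0,"tz":-0.05,"wx":0,"wy":0,"wz":0},{"tx":-0.15,"ty":0,"tz":0,"wx":0,"wy":0,"wz":0},{"tx":-0.3,"ty":0,"tz":0,"wx":0,"wy":0,"wz":0},{"tx":-0.4,"ty":0,"tz":0,"wx":0,"wy":0,"wz":0},{"tx":-0.4,"ty":0,"tz":0,"wx":0,"wy":0,"wz":0},{"tx":-0.4,"ty":0,"tz":0,"wx":0,"wy":0,"wz":0},{"tx":-0.15,"ty":0,"tz":0,"wx":0,"wy":0,"wz":0},{"tx":0,"ty":0,"tz":0,"wx":0,"wy":0,"wz":0}]'; python3 go.py .5011 .0176 .1 100.4
```

```text
clock: 16.6
tcp_pos: [0.5017, 0.2133, 0.0894]
eef_rot: [0.647, 0.763, 0.0, -0.0]
force: [-0.1, 0.2, -3.5]
gripper_width: 0.0447
grasp_force: 71.8
tcp [0.5017 0.2133 0.0894] yaw 99.44 tilt 0.01
q [ 0.05  0.69 -0.74  1.98  0.68  0.74 -0.94] F [-0.1  0.2 -3.5] w 0.0447 g 71.8 t 16.6
shift [-3.86 -0.65 -0.21]
turn [ 0.   -0.   -0.17]
```

```bash
python3 -m inch '[{"tx":-0.2,"ty":-0.05,"tz":-0.2,"wx":0,"wy":0,"wz":0},{"tx":-0.5,"ty":-0.1,"tz":0,"wx":0,"wy":0,"wz":-0.1},{"tx":-0.6,"ty":-0.1,"tz":0,"wx":0,"wy":0,"wz":-0.07},{"tx":-0.7,"ty":-0.1,"tz":0,"wx":0,"wy":0,"wz":0},{"tx":-0.7,"ty":-0.1,"tz":0,"wx":0,"wy":0,"wz":0},{"tx":-0.6,"ty":-0.1,"tz":0,"wx":0,"wy":0,"wz":0},{"tx":-0.4,"ty":-0.05,"tz":0,"wx":0,"wy":0,"wz":0},{"tx":-0.16,"ty":0,"tz":0,"wx":0,"wy":0,"wz":0}]' >/dev/null
python3 -m inch '[{"tx":0,"ty":0,"tz":0,"wx":0,"wy":0,"wz":0},{"tx":0,"ty":0,"tz":0,"wx":0,"wy":0,"wz":0}]'>/dev/null;  python3 go.py .5011 .0176 .088 100.4
```

```text
tcp [0.5063 0.02   0.0997] yaw 100.58 tilt 0.06
q [ 0.44  0.63 -0.76  2.06  0.67  0.71 -0.57] F [ 1.   0.3 -3.1] w 0.0442 g 72.1 t 17.85
shift [-0.03 -0.11  0.23]
turn [ 0.01 -0.01  0.03]
```

```bash
python3 -m inch '[{"tx":-0.03,"ty":-0.11,"tz":0.05,"wx":0,"wy":0,"wz":0.03},{"tx":0,"ty":0,"tz":0.1,"wx":0,"wy":0,"wz":0},{"tx":0,"ty":0,"tz":0.08,"wx":0,"wy":0,"wz":0},{"tx":0,"ty":0,"tz":0,"wx":0,"wy":0,"wz":0}]' >/dev/null; python3 go.py .5011 .0176 .088 100.4
python3 -m inch '[{"tx":0,"ty":0,"tz":0,"wx":0,"wy":0,"wz":0},{"tx":0,"ty":0,"tz":0,"wx":0,"wy":0,"wz":0},{"tx":0,"ty":0,"tz":0,"wx":0,"wy":0,"wz":0},{"tx":0,"ty":0,"tz":0,"wx":0,"wy":0,"wz":0},{"tx":0,"ty":0,"tz":0,"wx":0,"wy":0,"wz":0}]' 1 >/dev/null
python3 -m inch '[{"tx":0,"ty":0,"tz":-0.3,"wx":0,"wy":0,"wz":0},{"tx":0,"ty":0,"tz":-0.7,"wx":0,"wy":0,"wz":0},{"tx":-0.4,"ty":0,"tz":-1,"wx":0,"wy":0,"wz":0},{"tx":-0.4,"ty":0,"tz":-1,"wx":0,"wy":0,"wz":0},{"tx":-0.3,"ty":0,"tz":-1,"wx":0,"wy":0,"wz":0},{"tx":0,"ty":0,"tz":-0.5,"wx":0,"wy":0,"wz":0},{"tx":0,"ty":0,"tz":0,"wx":0,"wy":0,"wz":0},{"tx":0,"ty":0,"tz":0,"wx":0,"wy":0,"wz":0}]' >/dev/null
python3 go.py .4866 .0963 .15 100.4
python3 - <<'E'
from car import *
from station import imaging
p=imaging.capture("wrist"); np.save("w4.npy",p,allow_pickle=True); 
q,r=carfit(p,[.5011,.0176,np.radians(-79.6)]); print(q,np.degrees(q[2]),r,"post",place(q,np.array([[-.08,0,.05]])), proj(p,place(q,np.array([[-.08,0,.05]]))))
h=[.5336,-.1594,np.radians(-79.6)]; d=q[:2]-h[:2]; c,s=np.cos(h[2]),np.sin(h[2]); print("in hood",c*d[0]+s*d[1],-s*d[0]+c*d[1])
cv2.imwrite("pics/w4.png",p["image"][:,:,::-1])
E
```

```text
tcp [0.501  0.0164 0.088 ] yaw 100.33 tilt 0.05
q [ 0.43  0.64 -0.74  2.08  0.69  0.68 -0.59] F [-3.5 -0.8  3.5] w 0.0445 g 73.0 t 18.35
shift [0.02 0.01 0.  ]
turn [-0.01  0.01 -0.01]
tcp [ 0.5103 -0.0379  0.3125] yaw 100.33 tilt 0.06
q [ 0.76  0.35 -0.98  1.88  0.32  1.09 -0.16] F [-0.7 -0.1 -0.5] w 0.0853 g 0.0 t 19.975
shift [2.73 0.02 3.25]
turn [-0.01  0.   -0.01]
[ 0.50057567  0.01611767 -1.3898696 ] -79.63366234566173 [[-1.2, -1.1], [1.2, -1.1], [0.5, 1.8], [-0.5, 1.8]] post [[0.48618037 0.09481186 0.05      ]] [[325.02943834  45.18681213]]
in hood -0.17859570102998254 -0.0007974865546555507
```

View pics/w4.png

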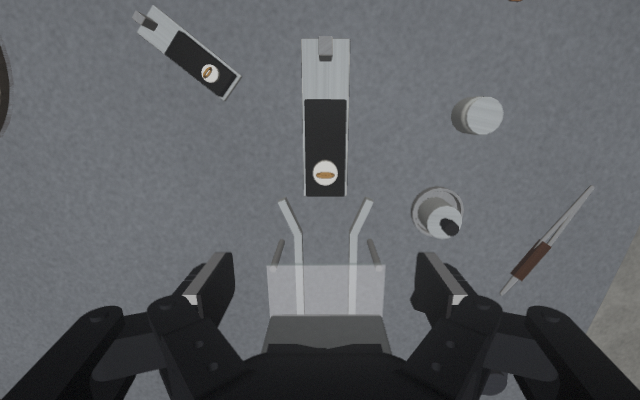

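The carriage is in line with the lane: its post is at (325,45), its middle near column 326, and the middle of the rails also at column 326. The cap stands in the dish at (440,215). Next I'll take the tail post.

```bash
python3 -m inch '[{"tx":0.5,"ty":0,"tz":0,"wx":0,"wy":0,"wz":0},{"tx":0.7,"ty":0,"tz":0.4,"wx":0,"wy":0,"wz":0},{"tx":0.8,"ty":0,"tz":0.7,"wx":0,"wy":0,"wz":0},{"tx":0.5,"ty":0,"tz":0.8,"wx":0,"wy":0,"wz":0},{"tx":0.25,"ty":0,"tz":0.6,"wx":0,"wy":0,"wz":0},{"tx":0,"ty":0,"tz":0.3,"wx":0,"wy":0,"wz":0},{"tx":0,"ty":0,"tz":0,"wx":0,"wy":0,"wz":0},{"tx":0,"ty":0,"tz":0,"wx":0,"wy":0,"wz":0}]' >/dev/null; python3 go.py .4857 .0978 .094 100.4
```

```text
tcp [0.4871 0.0968 0.1736] yaw 100.24 tilt 0.06
q [ 0.39  0.51 -0.88  2.05  0.54  0.83 -0.63] F [ 0.1 -0.4 -0.2] w 0.0853 g 0.0 t 21.025
shift [ 0.02 -0.03  1.59]
turn [ 0.01  0.   -0.03]
```

```bash
python3 -m inch '[{"tx":0.02,"ty":-0.03,"tz":0.5,"wx":0,"wy":0,"wz":-0.03},{"tx":0,"ty":0,"tz":0.6,"wx":0,"wy":0,"wz":0},{"tx":0,"ty":0,"tz":0.35,"wx":0,"wy":0,"wz":0},{"tx":0,"ty":0,"tz":0.14,"wx":0,"wy":0,"wz":0},{"tx":0,"ty":0,"tz":0,"wx":0,"wy":0,"wz":0}]' >/dev/null; python3 go.py .4857 .0978 .094 100.4
python3 -m inch '[{"tx":0,"ty":0,"tz":0,"wx":0,"wy":0,"wz":0},{"tx":0,"ty":0,"tz":0,"wx":0,"wy":0,"wz":0},{"tx":0,"ty":0,"tz":0,"wx":0,"wy":0,"wz":0},{"tx":0,"ty":0,"tz":0,"wx":0,"wy":0,"wz":0},{"tx":0,"ty":0,"tz":0,"wx":0,"wy":0,"wz":0},{"tx":0,"ty":0,"tz":0,"wx":0,"wy":0,"wz":0},{"tx":0,"ty":0,"tz":0,"wx":0,"wy":0,"wz":0},{"tx":0,"ty":0,"tz":0,"wx":0,"wy":0,"wz":0}]' -1 50 >/dev/null; python3 go.py .5191 -.0777 .094 100.4
```

```text
tcp [0.485  0.0981 0.0937] yaw 100.47 tilt 0.02
q [ 0.29  0.63 -0.77  2.09  0.7   0.69 -0.76] F [ 0.7  0.2 -0.1] w 0.0857 g 0.0 t 21.65
shift [-0.01  0.01 -0.01]
turn [0.   0.   0.01]
tcp [0.485  0.0982 0.0937] yaw 100.49 tilt 0.04
q [ 0.29  0.63 -0.77  2.09  0.7   0.69 -0.76] F [-0.7 -1.1  4.9] w 0.0131 g 49.6 t 22.65
shift [-3.58  0.03 -0.  ]
turn [0.01 0.   0.02]
```

```bash
python3 -m inch '[{"tx":-0.2,"ty":0,"tz":0,"wx":0,"wy":0,"wz":0},{"tx":-0.4,"ty":0,"tz":0,"wx":0,"wy":0,"wz":0},{"tx":-0.4,"ty":0,"tz":0,"wx":0,"wy":0,"wz":0},{"tx":-0.4,"ty":0,"tz":0,"wx":0,"wy":0,"wz":0},{"tx":-0.3,"ty":0,"tz":0,"wx":0,"wy":0,"wz":0},{"tx":-0.2,"ty":0,"tz":0,"wx":0,"wy":0,"wz":0},{"tx":0,"ty":0,"tz":0,"wx":0,"wy":0,"wz":0},{"tx":0,"ty":0,"tz":0,"wx":0,"wy":0,"wz":0}]' >/dev/null; python3 go.py .5186 -.0778 .094 100.4
```

```text
tcp [0.5026 0.0039 0.0937] yaw 100.43 tilt 0.06
q [ 0.47  0.64 -0.76  2.07  0.69  0.7  -0.56] F [ 0.3 -0.2  5.4] w 0.0132 g 49.7 t 23.65
shift [-1.66  0.02 -0.  ]
turn [0.01 0.   0.01]
```

```bash
python3 -m inch '[{"tx":-0.2,"ty":0.01,"tz":0,"wx":0,"wy":0,"wz":0},{"tx":-0.3,"ty":0.01,"tz":0,"wx":0,"wy":0,"wz":0},{"tx":-0.3,"ty":0,"tz":0,"wx":0,"wy":0,"wz":0},{"tx":-0.3,"ty":0,"tz":0,"wx":0,"wy":0,"wz":0},{"tx":-0.2,"ty":0,"tz":0,"wx":0,"wy":0,"wz":0},{"tx":-0.1,"ty":0,"tz":0,"wx":0,"wy":0,"wz":0},{"tx":-0.05,"ty":0,"tz":0,"wx":0,"wy":0,"wz":0},{"tx":0,"ty":0,"tz":0,"wx":0,"wy":0,"wz":0}]' >/dev/null; python3 go.py .5186 -.0778 .094 100.4
```

```text
tcp [ 0.5164 -0.0658  0.0937] yaw 100.52 tilt 0.11
q [ 0.6   0.66 -0.76  2.03  0.69  0.72 -0.41] F [-1.2  4.9  6.9] w 0.0128 g 49.9 t 24.65
shift [-0.24  0.   -0.01]
turn [ 0.01 -0.02  0.02]
```

```bash
python3 -m inch '[{"tx":-0.05,"ty":0,"tz":0,"wx":0,"wy":0,"wz":0},{"tx":-0.05,"ty":0,"tz":0,"wx":0,"wy":0,"wz":0},{"tx":-0.05,"ty":0,"tz":0,"wx":0,"wy":0,"wz":0},{"tx":0,"ty":0,"tz":0,"wx":0,"wy":0,"wz":0}]' >/dev/null; python3 go.py .5186 -.0778 .094 100.4
python3 -m inch '[{"tx":-0.04,"ty":0,"tz":0,"wx":0,"wy":0,"wz":0},{"tx":-0.04,"ty":0,"tz":0,"wx":0,"wy":0,"wz":0},{"tx":0,"ty":0,"tz":0,"wx":0,"wy":0,"wz":0}]' >/dev/null; python3 go.py .5186 -.0778 .094 100.4
```

```text
tcp [ 0.5177 -0.073   0.0937] yaw 100.54 tilt 0.12
q [ 0.61  0.66 -0.76  2.03  0.69  0.72 -0.39] F [-0.5  4.8  6.9] w 0.0132 g 49.9 t 25.15
shift [-0.1  -0.   -0.01]
turn [ 0.01 -0.02  0.02]
tcp [ 0.5184 -0.0768  0.0937] yaw 100.55 tilt 0.12
q [ 0.62  0.66 -0.76  2.02  0.69  0.73 -0.39] F [-1.5  5.3  6.3] w 0.0131 g 49.9 t 25.525
shift [-0.02  0.   -0.01]
turn [ 0.01 -0.02  0.03]
```

Only sliding friction (about 5 N) so far, so I'll inch on until the stop shows in the force.

```bash
python3 -m inch '[{"tx":-0.03,"ty":0,"tz":0,"wx":0,"wy":0,"wz":0},{"tx":-0.03,"ty":0,"tz":0,"wx":0,"wy":0,"wz":0},{"tx":0,"ty":0,"tz":0,"wx":0,"wy":0,"wz":0}]' >/dev/null; python3 go.py .5186 -.0778 .094 100.4
python3 -m inch '[{"tx":-0.03,"ty":0,"tz":0,"wx":0,"wy":0,"wz":0},{"tx":-0.03,"ty":0,"tz":0,"wx":0,"wy":0,"wz":0},{"tx":0,"ty":0,"tz":0,"wx":0,"wy":0,"wz":0}]' >/dev/null; python3 go.py .5186 -.0778 .094 100.4
```

```text
tcp [ 0.5186 -0.0779  0.0937] yaw 100.63 tilt 0.25
q [ 0.62  0.66 -0.76  2.02  0.68  0.73 -0.38] F [-2.2 11.   7.4] w 0.0129 g 50.0 t 25.9
shift [ 0.    0.   -0.01]
turn [ 0.01 -0.04  0.04]
tcp [ 0.5186 -0.0782  0.0937] yaw 100.75 tilt 0.44
q [ 0.63  0.66 -0.76  2.02  0.68  0.73 -0.37] F [-4.4 16.6  8.5] w 0.0127 g 50.1 t 26.275
shift [ 0.01  0.   -0.01]
turn [ 0.01 -0.08  0.06]
```

The force has risen to 17 N with no further travel, at the predicted home position. I'll ease off, release and rise.

```bash
python3 -m inch '[{"tx":0.05,"ty":0,"tz":0,"wx":0,"wy":0,"wz":0},{"tx":0,"ty":0,"tz":0,"wx":0,"wy":0,"wz":0}]' >/dev/null; python3 go.py
python3 -m inch '[{"tx":0,"ty":0,"tz":0,"wx":0,"wy":0,"wz":0},{"tx":0,"ty":0,"tz":0,"wx":0,"wy":0,"wz":0},{"tx":0,"ty":0,"tz":0,"wx":0,"wy":0,"wz":0},{"tx":0,"ty":0,"tz":0,"wx":0,"wy":0,"wz":0},{"tx":0,"ty":0,"tz":0,"wx":0,"wy":0,"wz":0},{"tx":0,"ty":0,"tz":0,"wx":0,"wy":0,"wz":0}]' 1 >/dev/null
python3 -m inch '[{"tx":0,"ty":0,"tz":-0.3,"wx":0,"wy":0,"wz":0},{"tx":0,"ty":0,"tz":-0.7,"wx":0,"wy":0,"wz":0},{"tx":0.2,"ty":0,"tz":-1,"wx":0,"wy":0,"wz":0},{"tx":0.3,"ty":0,"tz":-1,"wx":0,"wy":0,"wz":0},{"tx":0.2,"ty":0,"tz":-1,"wx":0,"wy":0,"wz":0},{"tx":0,"ty":0,"tz":-0.6,"wx":0,"wy":0,"wz":0},{"tx":0,"ty":0,"tz":0,"wx":0,"wy":0,"wz":0},{"tx":0,"ty":0,"tz":0,"wx":0,"wy":0,"wz":0}]' >/dev/null; python3 go.py
python3 - <<'E'
from car import *
from station import imaging
w=imaging.capture("wrist"); t=imaging.capture("top")
h=[.5336,-.1594,np.radians(-79.6)]
for p,n in ((w,"w"),(t,"t")): np.save(n+"5.npy",p,allow_pickle=True); print(proj(p,np.r_[place(h,np.array([[-.08,0,.05],[-.095,-.027,.01],[-.095,.027,.01]])),[[.658,-.063,.066]]]).round(1).tolist())
o=np.zeros((600,800,3),np.uint8)
o[:400,:640]=w["image"][:,:,::-1]; o[400:600,:640]=cv2.resize(t["image"][120:245,290:690,::-1],(640,200)) if 0 else cv2.resize(t["image"][130:230,300:620,::-1],(640,200))
cv2.imwrite("pics/c7.png",o)
E
```

```text
tcp [ 0.5186 -0.078   0.0937] yaw 100.66 tilt 0.27
q [ 0.63  0.66 -0.76  2.02  0.68  0.73 -0.38] F [-2.3 11.   7.1] w 0.0129 g 49.9 t 26.525
tcp [ 0.512  -0.0469  0.3232] yaw 100.48 tilt 0.05
q [ 0.8   0.35 -1.01  1.86  0.33  1.11 -0.15] F [-0.  -0.5 -0.1] w 0.0853 g 0.0 t 28.275
[[325.6, 206.1], [304.4, 185.6], [346.7, 185.7], [449.5, 217.0]]
[[406.1, 200.6], [397.3, 215.8], [394.8, 193.7], [403.7, 140.5]]
```

View pics/c7.png

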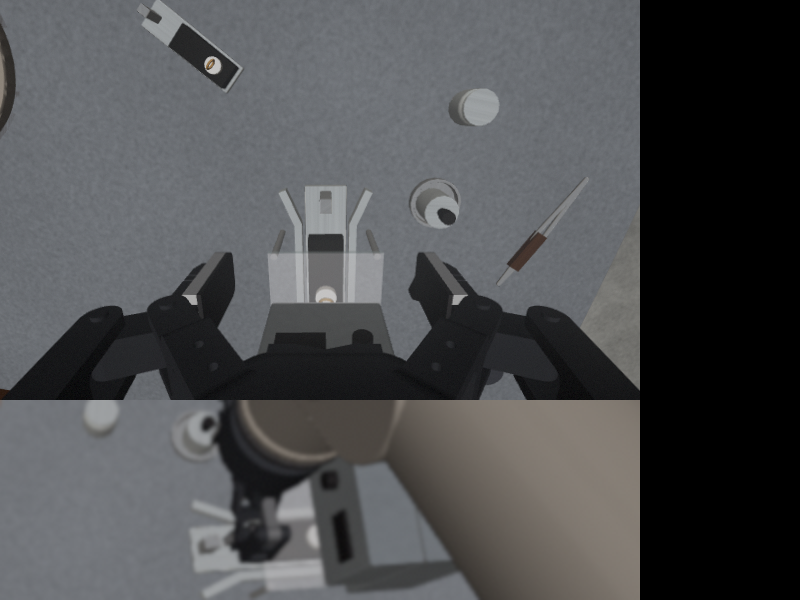

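The tail corners show at (305,186) and (346,186), exactly where the home position predicts. The cap's knob is at (447,216), within 3 pixels of its predicted (449.5,217). I'm handing the job in.

```bash
python3 -c "
from station import robot
print(robot.close_job())"
```

```text
the job is handed in; nothing more can be done
None
```

I handed the job in at about 28 s; no verdict came back, but the last pictures show the carriage home against the stop, the cap upright in the dish, and the gripper clear of both.

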